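# Close and lock the filter drawer of a bench filter unit

## Robot

A 7-joint arm with a two-finger parallel gripper is mounted at the origin on a cart in front of the work surface, level with it; the furniture and walls round the work are solid. World frame = base frame: x ahead of the robot, y to its left, z up, the work surface at z = 0. Lengths are in m, angles in rad, forces in N, time in s.
With the tool pointing down it reaches from about 0.4 to 0.9 m from the base axis. Payload 5.5 kg.
Tool frame: the origin (TCP) lies between the finger pads; the fingertips stand 14 mm ahead of it and the grasp point (between the pads) lies 5 mm behind it (bot.finger_overhang is the distance from the TCP to the fingertips, in m); z points along the fingers, y is the line along which they close (so a half turn about z gives the same grasp; the last joint's range is limited). The gripper opens to 92 mm and grips with 3 to 60 N. Pads are 19 mm wide; open, the fingers measure 130 mm over their backs; the gripper's body (75 mm by 190 mm) begins 47 mm behind the grasp point.
Start: joints at [1.586, 0.501, -0.427, 1.55, 0.221, 1.138, -0.21], TCP at [0.159, -0.63, 0.241] pointing down, gripper open.
Joint ranges: [-2.88, 2.88], [-0.31, 2.03], [-1.54, 1.56], [0.2, 2.42], [-1.41, 4.55], [0.19, 2.02], [-2.57, 2.57]. Speed limits (rad/s): [2.57, 2.57, 3.14, 3.14, 3.14, 3.14, 3.14].

## Interface

Orientations are given as a unit quaternion [x, y, z, w].
In Python, from cell import bot, cams gives the robot as it stands. The module is installed in compiled form; this text tells all that it offers. Calls block until the motion is done:
- bot.goto(position, orientation): joint-space move of the TCP to a pose.
- bot.move_linear(position, attitude=None, rate=0.15): straight line of the TCP; attitude=None keeps the orientation; rate is the mean speed in m/s.
- bot.move_joints(angles): joint-space move.
- bot.move_gripper(opening): finger opening in m; the grip force is fixed at half the most; returns when the fingers have stopped.
- bot.dwell(seconds).
- bot.solve_ik(position, orientation): joint angles nearest the present ones, or None.
- bot.observe(): the state.
- cams.snapshot(name): name is "scene" or "top" or "wrist"; returns the picture (420x560x3 uint8, blue, green, red); there is no depth.
- cams.get_calibration(name): a dict with "intrinsics" (3x3 intrinsics, pixels), "extrinsics" (4x4, takes a point from world to camera coordinates); the wrist camera has in their place "tool_from_camera" (4x4, takes a point from camera to tool coordinates, whose origin is the TCP and whose axes are the flange's). Camera axes: x right, y down, z forward; pixel columns grow to the right and rows downward; lengths in m; the calibration is good to about 2 mm. A picture is of the moment at which its call begins: read the wrist's pose just before it. get_calibration takes no time and is no camera call.
A pose or a line that the arm cannot do raises bot.MotionError and nothing moves.
- bot.hand_in(): hands the job in; it is judged then, once.
The state is a dict: "t": time; "qpos": joint angles; "joint_vel": joint speeds; "tau": joint torques, N m; "tool_pos": TCP position; "tool_rot": TCP orientation; "force": force on the tool from outside, world axes, zero at the start; "moment": the same for the moment, N m; "gripper_width": finger opening in m; "grasp_force": force on a finger pad.
Only numpy, scipy, OpenCV 4.12 (cv2) and the standard library are available. Lean on these libraries where they do the work, as an engineer would, in place of code of your own. Each camera call takes 0.05 s, during which the arm holds its last target. There are 200 camera calls.

## Task

The filter in the bench filter unit has just been changed. Push the open filter drawer fully home until it seats in its detent, then turn the black bar knob on the sloping panel clockwise (as seen facing the panel) until it clicks past its detent and the drawer is locked. Leave the beaker, the vial and the tape roll standing where they are, and let go of everything.

Things in the scene. Friction and masses are not known exactly. Their poses are not given: they have to be found in the camera images.
- filter_unit: white bench filter unit, fixed, 150 mm deep (x), 180 wide (y). Origin: centre of underside; own -x = front, toward the robot; z up. Front 78 mm high; from its upper edge (own x -75 mm) a panel slopes up and back at 35 degrees from level to x +22, z 146 mm; flat top behind, with an outlet collar (x +49, 52 mm across, 16 high). Knob axis meets the panel at x -27, z 112 mm
- knob_grip (a point): point on the knob's axis, middle of its grip bar, 36 mm out from the panel. Own z: out of the panel along the axis (35 degrees off vertical, leaning to the unit's front); x: along the bar to its pointer end; y: across it. Black bar 74 mm long, 24 thick, from 16 to 46 mm out of the panel, on a round flange 72 mm across, 12 thick. Plunger block 20 x 20 x 12 mm beside the flange
- lock_knob (a joint): knob angle, rad: 0 = unlocked, bar pointing straight up the slope; grows clockwise as seen facing the panel (right-hand turn about -z of knob_grip); 1.2 = locked, bar across, pointer to the right; stop at 1.24. A sprung detent holds it at either seat; the crest is at 0.6 and takes about 0.2 N m to pass
- drawer_pull (a point): middle of the steel bar pull on the drawer: level bar 10 mm thick, 100 mm long along the unit's y, 44 mm above the cart top, centre line 24 mm in front of the drawer's front (own x of the unit -109 mm when home). Axes as the unit's. The drawer's front is a white plate 176 mm wide, 13 to 63 mm high
- filter_drawer (a joint): how far the drawer stands open, m: 0 = home; slides out along the unit's own -x. From 0.016 inward it rides over a sprung detent (up to about 6 N), crest at 0.007, then is drawn home and held; 0 is a hard stop
- beaker: small glass beaker, 44 mm across and 57 mm high, origin at the centre of its base; bystander
- vial: small vial with white cap, 28 mm across and 65 mm high, origin at the centre of its base; bystander
- tape_roll: roll of brown tape lying flat, 92 mm across and 48 mm high, origin at the centre of its underside; bystander

How it is judged:
On the way, in this order (a step that is already met when the one before it is completed fails the run):
1. the drawer is home, the knob still unlocked (value of joint filter_drawer below 0.003 m and value of joint lock_knob below 0.4 rad), for 0.2 s.
2. the knob has clicked past its detent with the drawer home (value of joint filter_drawer below 0.003 m and value of joint lock_knob above 1 rad), for 0.2 s.
At the end, for the whole second after the job is handed in: The drawer is home (open less than 3 mm), the knob rests in its locked seat (beyond 1.0 rad), and beaker, vial and tape roll stand upright (within 0.2 rad) within 30 mm of where they were (all of step 2 and velocity of joint lock_knob below 0.1 rad/s and distance of each of beaker, vial, tape_roll from where it was at the start of the episode below 0.03 m and angle between each of beaker, vial, tape_roll's own z axis and vertical below 0.2 rad); the robot touches nothing.
It fails at once if the knob is turned past its crest while the drawer is not home (value of joint lock_knob above 0.7 rad and value of joint filter_drawer above 0.006 m).
It fails at once if a bystander is knocked over or pushed away (distance of any of beaker, vial, tape_roll from where it was at the start of the episode above 0.04 m or angle between any of beaker, vial's own z axis and vertical above 0.6 rad).
It also fails if it takes over 46 s, if anything falls off the work surface, if the arm or the gripper's body presses on something with over 40 N, if the wrist force passes 120 N, or if a joint passes its speed limit or range.

## Working session

There is one attempt and no reset: what is moved stays moved. The work goes in short steps, each a Python script; the robot and the scene stay as the last script left them, time stands still between calls to the robot, and variables do not carry over. Pictures are saved under pics/ and viewed, at most 10 in all, crops included, and the job is handed in when it is done.

```bash
mkdir -p pics; python3 - <<'E'
from cell import bot,cams
import cv2
for n in ("scene","top"):
    cv2.imwrite(f"pics/{n}0.png",cams.snapshot(n))
    c=cams.get_calibration(n);print(n,c["intrinsics"].round(1).tolist(),c["extrinsics"].round(4).tolist())
o=bot.observe();print(o["t"],o["tool_pos"],o["tool_rot"],o["gripper_width"],bot.finger_overhang)
E
```

```text
scene [[529.1, 0.0, 276.9], [0.0, 529.1, 212.7], [0.0, 0.0, 1.0]] [[-0.3612, 0.9325, 0.0048, 0.1914], [0.7334, 0.2872, -0.6161, -0.3206], [-0.5759, -0.219, -0.7876, 1.5095], [0.0, 0.0, 0.0, 1.0]]
top [[390.3, 0.0, 280.4], [0.0, 390.3, 203.5], [0.0, 0.0, 1.0]] [[0.0272, -0.9996, 0.0017, -0.0133], [-0.9937, -0.0272, -0.1092, 0.5202], [0.1092, 0.0013, -0.994, 0.9062], [0.0, 0.0, 0.0, 1.0]]
0.1 [ 0.15922557 -0.62953834  0.2397557 ] [ 9.92332682e-01  1.23592102e-01 -8.45031130e-05 -9.12577838e-04] 0.09173691894175816 0.014
```

View pics/scene0.png

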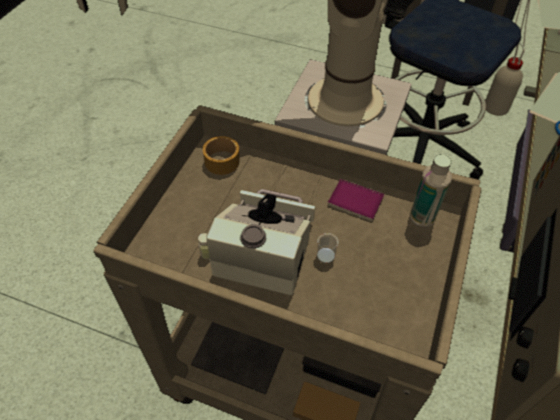

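View pics/top0.png

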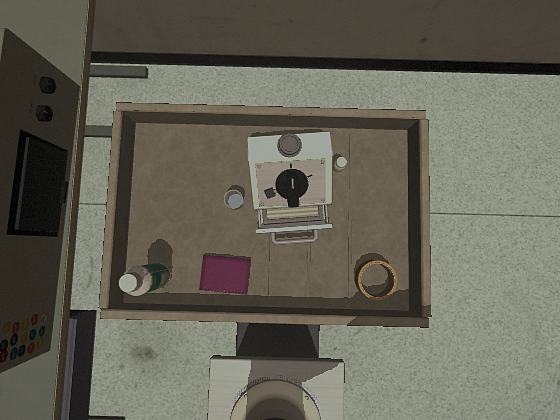

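```bash
python3 - <<'E'
import cv2
a=cv2.imread("pics/top0.png")[120:250,220:360];cv2.imwrite("pics/topc.png",cv2.resize(a,None,fx=5,fy=4.6,interpolation=cv2.INTER_CUBIC)) if 0 else cv2.imwrite("pics/topc.png",cv2.convertScaleAbs(cv2.resize(a,None,fx=4.5,fy=4.5,interpolation=cv2.INTER_CUBIC),alpha=1.4))
E
```

```text
(no output)
```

View pics/topc.png

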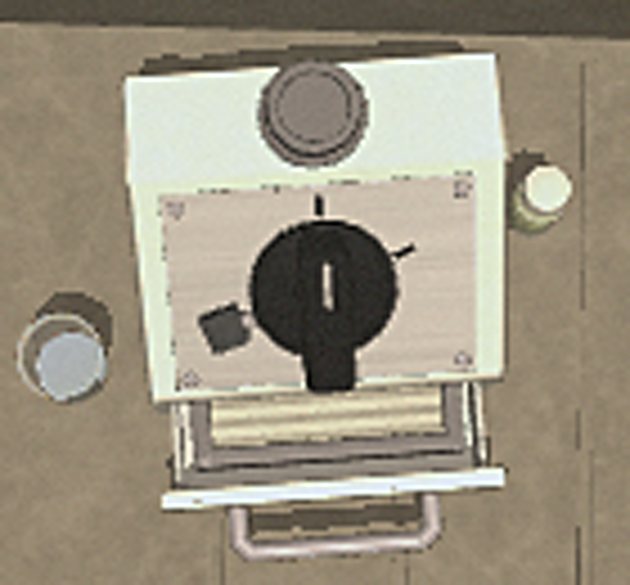

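```bash
cat > h.py <<'E'
import numpy as np
from cell import bot,cams
def px(c): return np.array([220+(c[0]+.5)/4.5-.5,120+(c[1]+.5)/4.5-.5])
def ray(uv,z,n="top"):
    c=cams.get_calibration(n);K=c["intrinsics"];E=c["extrinsics"];R,t=E[:3,:3],E[:3,3]
    C=-R.T@t;d=R.T@np.linalg.solve(K,[uv[0],uv[1],1.]);return C+d*(z-C[2])/d[2]
E
python3 - <<'E'
from h import *
from scipy.optimize import least_squares
L=[((126,78),(75,90,146)),((494,55),(75,-90,146)),((130,186),(22,90,146)),((504,160),(22,-90,146)),((155,403),(-75,90,78)),((502,376),(-75,-90,78)),]
P=np.array([ray(px(c),m[2]/1e3)[:2] for c,m in L]);M=np.array([m[:2] for _,m in L])/1e3
def T(p,m):
    c,s=np.cos(p[2]),np.sin(p[2]);return p[:2]+m@np.array([[c,s],[-s,c]])
r=least_squares(lambda p:(T(p,M)-P).ravel(),[.6,0,0]);print(r.x,"res mm",((T(r.x,M)-P)*1e3).round(1).tolist())
p=r.x;f=np.array([np.cos(p[2]),np.sin(p[2])])
for n,c,z in [("pullL",(240,550),.049),("pullR",(425,548),.049),("plateL",(163,498),.063),("plateR",(505,477),.063)]:
    w=ray(px(c),z)[:2]; d=w-p[:2]; print(n,w.round(4),"own",(d@f).round(4),(d@[-f[1],f[0]]).round(4))
print("collar",T(p,np.array([[.049,0]])),ray(px((313,108)),.162)); 
print("vial",ray(px((548,188)),.065),"beaker base",ray(px((72,368)),.003),"tape",ray((377,279),.048))
for uv in [(290,308),(120,315),(425,318),(120,110),(425,115)]:print("wall",uv,ray(uv,.0).round(3),ray(uv,.08).round(3))
print(ray(px((327,285)),.112+.046*.82))
E
```

```text
[ 0.5828498  -0.01966646  0.09871341] res mm [[0.5, 2.8], [2.2, -2.2], [-0.2, 1.4], [0.2, -2.0], [-1.0, 2.4], [-1.7, -2.4]]
pullL [0.4282 0.0157] own -0.1504 0.0504
pullR [ 0.4319 -0.0795] own -0.1562 -0.0447
plateL [0.4533 0.0554] own -0.1215 0.0874
plateR [ 0.4688 -0.1184] own -0.1233 -0.087
collar [[ 0.63161126 -0.01483736]] [ 0.63174004 -0.01414555  0.162     ]
vial [ 0.61877599 -0.13844659  0.065     ] beaker base [0.52527942 0.11126925 0.003     ] tape [ 0.34984389 -0.22564078  0.048     ]
wall (290, 308) [ 0.272 -0.029  0.   ] [ 0.284 -0.027  0.08 ]
wall (120, 315) [0.245 0.377 0.   ] [0.259 0.346 0.08 ]
wall (425, 318) [ 0.257 -0.352  0.   ] [ 0.271 -0.323  0.08 ]
wall (120, 110) [0.75  0.414 0.   ] [0.723 0.379 0.08 ]
wall (425, 115) [ 0.759 -0.359  0.   ] [ 0.73  -0.329  0.08 ]
[ 0.55094452 -0.02295886  0.14972   ]
```

```bash
cat >> h.py <<'E'
from scipy.spatial.transform import Rotation as Ro
X0,Y0,YAW=.58285,-.01967,.0965
U=Ro.from_euler('z',YAW)
def W(x,y,z): return U.apply([x,y,z])+[X0,Y0,0]      # unit point -> world
def Q(tilt,roll=0,flip=1):   # tool z forward-down by tilt from vertical, y = flip*own y; roll about tool z
    z=np.array([np.sin(tilt),0,-np.cos(tilt)]);y=np.array([0,flip,0.]);x=np.cross(y,z)
    return (U*Ro.from_matrix(np.c_[x,y,z])*Ro.from_euler('z',roll)).as_quat()
A=np.radians(35);N=np.array([-np.sin(A),0,np.cos(A)])
def K(out): return W(*(np.array([-.027,0,.112])+out*N))
E
python3 - <<'E'
from h import *
def f(q): return None if q is None else np.round(q,2).tolist()
for fl in (1,-1):
    for t in (15,25,35):
        for x in (-.20,-.125):
            print("push",fl,t,x,f(bot.solve_ik(W(x,0,.044),Q(np.radians(t),0,fl))))
    for o in (.13,.033):
        for r in (0,.6,1.22): print("knob",fl,o,r,f(bot.solve_ik(K(o),Q(A,r,fl))))
E
```

```text
push 1 15 -0.2 None
push 1 15 -0.125 [0.48, 0.43, -0.49, 2.35, 0.83, 0.22, 0.92]
push 1 25 -0.2 None
push 1 25 -0.125 None
push 1 35 -0.2 None
push 1 35 -0.125 None
knob 1 0.13 0 None
knob 1 0.13 0.6 None
knob 1 0.13 1.22 None
knob 1 0.033 0 [1.16, 0.59, -1.29, 2.39, 1.81, 0.46, 0.1]
knob 1 0.033 0.6 [1.01, 0.43, -1.07, 2.39, 1.92, 0.28, -0.68]
knob 1 0.033 1.22 [1.16, 0.59, -1.29, 2.39, 1.81, 0.46, -1.12]
push -1 15 -0.2 None
push -1 15 -0.125 [0.47, 0.42, -0.49, 2.35, 0.82, 0.21, -2.22]
push -1 25 -0.2 None
push -1 25 -0.125 None
push -1 35 -0.2 None
push -1 35 -0.125 None
knob -1 0.13 0 None
knob -1 0.13 0.6 None
knob -1 0.13 1.22 None
knob -1 0.033 0 [-0.25, 0.24, 0.33, 2.42, 4.08, 0.2, 0.73]
knob -1 0.033 0.6 [1.0, 0.42, -1.06, 2.39, 1.93, 0.28, 2.45]
knob -1 0.033 1.22 [1.0, 0.42, -1.06, 2.39, 1.93, 0.28, 1.83]
```

```bash
python3 - <<'E'
from h import *
def f(q): return None if q is None else np.round(q,2).tolist()
for z in (.05,.12,.2):
  for x in (-.19,-.18,-.12):
    print("push",z,x,[(t,bot.solve_ik(W(x,0,z),Q(np.radians(t),0,1)) is not None) for t in (-10,-5,0,4,8,12,16)])
print(f(bot.solve_ik(W(-.185,0,.05),Q(0))),f(bot.solve_ik(W(-.12,0,.05),Q(.2))))
for fl in (1,-1):
  for r in (0,1.22):
    for dx in (-.02,0,.02,.04):
      print("knob",fl,r,dx,[(dz,bot.solve_ik(K(.033)+[dx,0,dz],Q(A,r,fl)) is not None) for dz in (0,.02,.04,.06,.08,.12)])
    print([(o,bot.solve_ik(K(o),Q(A,r,fl)) is not None) for o in (.033,.04,.05,.06,.07,.08)])
for t in (0,10,20,25,30): print(t,[(dz,f(bot.solve_ik(K(.033)+[0,0,dz],Q(np.radians(t),0,1)))) for dz in (0,.06,.1)])
E
```

```text
push 0.05 -0.19 [(-10, True), (-5, True), (0, True), (4, True), (8, True), (12, False), (16, False)]
push 0.05 -0.18 [(-10, True), (-5, True), (0, True), (4, True), (8, True), (12, True), (16, False)]
push 0.05 -0.12 [(-10, True), (-5, True), (0, True), (4, True), (8, True), (12, True), (16, True)]
push 0.12 -0.19 [(-10, True), (-5, True), (0, True), (4, True), (8, True), (12, True), (16, False)]
push 0.12 -0.18 [(-10, True), (-5, True), (0, True), (4, True), (8, True), (12, True), (16, False)]
push 0.12 -0.12 [(-10, True), (-5, True), (0, True), (4, True), (8, True), (12, True), (16, True)]
push 0.2 -0.19 [(-10, True), (-5, True), (0, True), (4, True), (8, True), (12, True), (16, True)]
push 0.2 -0.18 [(-10, True), (-5, True), (0, True), (4, True), (8, True), (12, True), (16, True)]
push 0.2 -0.12 [(-10, True), (-5, True), (0, True), (4, True), (8, True), (12, True), (16, True)]
[0.79, 0.54, -0.89, 2.27, 0.72, 0.64, 1.03] [0.58, 0.46, -0.63, 2.29, 0.74, 0.36, 1.01]
knob 1 0 -0.02 [(0, False), (0.02, False), (0.04, False), (0.06, True), (0.08, False), (0.12, True)]
knob 1 0 0 [(0, Tr
[... 1901 characters left out ...]
1.86, 0.77, 1.21, 1.01]), (0.1, [1.01, 0.83, -1.53, 1.82, 0.85, 1.38, 0.94])]
10 [(0, [0.99, 0.71, -1.29, 2.05, 0.94, 0.89, 0.89]), (0.06, [0.82, 0.36, -0.96, 2.01, 0.42, 0.78, 1.3]), (0.1, [0.92, 0.33, -1.07, 1.96, 0.38, 0.87, 1.34])]
20 [(0, [1.08, 0.63, -1.3, 2.19, 1.1, 0.66, 0.74]), (0.06, [0.76, 0.22, -0.81, 2.15, 0.27, 0.5, 1.44]), (0.1, [1.24, 0.37, -1.4, 2.1, 0.59, 0.69, 1.17])]
25 [(0, [0.82, 0.36, -0.89, 2.26, 0.85, 0.3, 0.91]), (0.06, [1.2, 0.4, -1.34, 2.21, 0.81, 0.51, 0.98]), (0.1, [1.03, 0.13, -1.05, 2.17, 0.15, 0.47, 1.56])]
30 [(0, [1.0, 0.43, -1.09, 2.33, 1.4, 0.31, 0.42]), (0.06, [1.0, 0.2, -1.03, 2.28, 0.45, 0.25, 1.29]), (0.1, [0.78, 0.05, -0.75, 2.25, -0.1, 0.34, 1.79])]
```

```bash
python3 - <<'E'
from h import *
import cv2
bot.move_gripper(0.0)
t=np.radians(8)
bot.goto(W(-.185,0,.22),Q(t)); 
bot.move_linear(W(-.185,0,.05),rate=.12)
o=bot.observe();print(o["t"],o["tool_pos"],o["force"].round(1))
F0=o["force"]
bot.move_linear(W(-.15,0,.05),rate=.06);print((bot.observe()["force"]-F0).round(1))
x=-.150
while x<-.112:
    x+=.003 if x<-.135 else .0015
    bot.move_linear(W(x,0,.05),Q(t+np.radians(5)*min(1,(x+.15)/.02)),rate=.03)
    o=bot.observe();f=(o["force"]-F0);fx=U.inv().apply(f)[0]
    own=U.inv().apply(o["tool_pos"]-[X0,Y0,0])
    print(round(x,4),own.round(4)[[0,2]],f.round(1))
    if fx<-18: break
print(o["t"])
cv2.imwrite("pics/scene1.png",cv2.convertScaleAbs(cv2.resize(cams.snapshot("scene")[160:310,180:360],None,fx=4,fy=4,interpolation=cv2.INTER_CUBIC),alpha=1.4))
E
```

```text
5.4417 [ 0.39910025 -0.03761482  0.05033512] [-0.2 -0.2 -0.6]
[ 0.1 -0.   0.5]
-0.147 [-0.1473  0.05  ] [0.4 0.6 0.1]
-0.144 [-0.144   0.0501] [-0.2 -0.2  0.5]
-0.141 [-0.1417  0.0497] [-2.1 -0.7 -1.5]
-0.138 [-0.1399  0.0493] [-3.7  0.1 -0.6]
-0.135 [-0.1361  0.0495] [-4.   0.2 -3.9]
-0.1335 [-0.134   0.0497] [-3.4 -0.2 -4.4]
-0.132 [-0.1321  0.0499] [-2.9 -0.3 -3.7]
-0.1305 [-0.1291  0.0506] [-1.7  0.2 -0.9]
-0.129 [-0.1273  0.0507] [-0.7  1.   0.1]
-0.1275 [-0.1271  0.0502] [-1.2  0.2  1.8]
-0.126 [-0.1268  0.0497] [-4.  -0.1  2.5]
-0.1245 [-0.1266  0.0492] [-7.2 -0.6  4.3]
-0.123 [-0.1264  0.0488] [-10.4  -0.8   6. ]
-0.1215 [-0.1262  0.0483] [-13.8  -1.6   8. ]
-0.12 [-0.1261  0.0478] [-16.2  -0.6   8.3]
-0.1185 [-0.1259  0.0473] [-18.3  -1.5   9.8]
10.175
```

View pics/scene1.png

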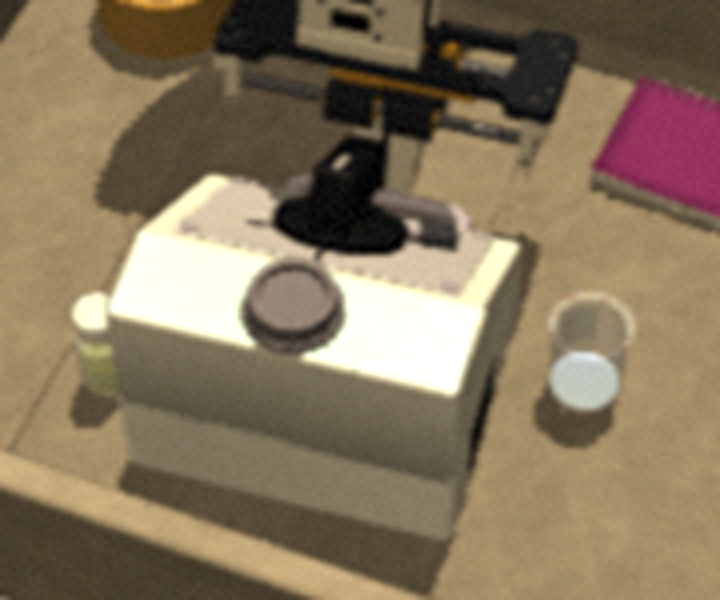

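```bash
python3 - <<'E'
from h import *
import cv2
p=bot.observe()["tool_pos"]
bot.move_linear(W(-.175,0,.05),rate=.1); bot.move_linear(W(-.175,0,.25),rate=.2)
bot.move_gripper(.092)
bot.goto(K(.034)+[0,0,.11],Q(A)); o=bot.observe();F0=o["force"];print(o["t"],o["qpos"].round(2))
for dz in (.05,.02,.01,0):
    bot.move_linear(K(.034)+[0,0,dz],rate=.1); f=bot.observe()["force"]-F0; print(dz,f.round(1))
    if np.linalg.norm(f)>8: break
o=bot.observe();print(o["t"],o["qpos"].round(2),(o["tool_pos"]-K(.034)).round(4))
cv2.imwrite("pics/top1.png",cv2.convertScaleAbs(cv2.resize(cams.snapshot("scene")[160:310,180:360],None,fx=4,fy=4,interpolation=cv2.INTER_CUBIC),alpha=1.4))
E
```

```text
Traceback (most recent call last):
cell.MotionError: the arm cannot follow that straight line within its joint ranges
```

```bash
python3 - <<'E'
from h import *
import cv2
o=bot.observe();print(o["t"],o["tool_pos"].round(3))
def lin(*a,**k):
    try: bot.move_linear(*a,**k)
    except bot.MotionError as e: print("ERR",a,e); raise
lin(W(-.16,0,.05),Q(.1),rate=.1); lin(W(-.16,0,.23),Q(.1),rate=.2)
bot.move_gripper(.092)
bot.goto(K(.034)+[0,0,.11],Q(A)); o=bot.observe();F0=o["force"];print(o["t"],o["qpos"].round(2))
for dz in (.05,.02,.01,0):
    lin(K(.034)+[0,0,dz],rate=.1); f=bot.observe()["force"]-F0; print(dz,f.round(1))
    if np.linalg.norm(f)>8: break
o=bot.observe();print(o["t"],o["qpos"].round(2),(o["tool_pos"]-K(.034)).round(4))
cv2.imwrite("pics/top1.png",cv2.convertScaleAbs(cv2.resize(cams.snapshot("scene")[160:310,180:360],None,fx=4,fy=4,interpolation=cv2.INTER_CUBIC),alpha=1.4))
E
```

```text
10.225 [ 0.458 -0.032  0.047]
13.95 [ 1.51  0.06 -1.45  2.3  -0.16  0.24  1.88]
ERR (array([ 0.53656475, -0.02415044,  0.18985117]),) the arm cannot follow that straight line within its joint rangesTraceback (most recent call last):
  File "<stdin>", line 11, in <module>
  File "<stdin>", line 5, in lin
cell.MotionError: the arm cannot follow that straight line within its joint ranges
```

```bash
python3 - <<'E'
from h import *
for tl in (35,30):
  for dz in (0,.01,.02,.03,.04,.05,.06,.08,.11):
    for dx in (0,.01):
      q=bot.solve_ik(K(.034)+[dx,0,dz],Q(np.radians(tl))); print(tl,dz,dx,None if q is None else np.round(q,2).tolist())
E
```

```text
35 0 0 [0.96, 0.39, -1.01, 2.39, 1.96, 0.24, -0.14]
35 0 0.01 [0.91, 0.39, -0.96, 2.37, 1.95, 0.23, -0.13]
35 0.01 0 [1.17, 0.53, -1.29, 2.38, 1.75, 0.41, 0.13]
35 0.01 0.01 [1.16, 0.56, -1.29, 2.36, 1.73, 0.43, 0.16]
35 0.02 0 [1.18, 0.48, -1.29, 2.38, 1.68, 0.36, 0.18]
35 0.02 0.01 [1.17, 0.52, -1.29, 2.36, 1.66, 0.39, 0.21]
35 0.03 0 [1.2, 0.43, -1.29, 2.37, 1.59, 0.32, 0.26]
35 0.03 0.01 [1.18, 0.47, -1.29, 2.35, 1.58, 0.35, 0.27]
35 0.04 0 [1.21, 0.39, -1.29, 2.36, 1.47, 0.28, 0.35]
35 0.04 0.01 [1.19, 0.42, -1.29, 2.34, 1.48, 0.32, 0.36]
35 0.05 0 [1.22, 0.33, -1.28, 2.36, 1.31, 0.23, 0.49]
35 0.05 0.01 [1.21, 0.37, -1.29, 2.33, 1.35, 0.27, 0.47]
35 0.06 0 [1.27, 0.31, -1.32, 2.35, 1.17, 0.23, 0.62]
35 0.06 0.01 [1.21, 0.31, -1.27, 2.33, 1.16, 0.23, 0.63]
35 0.08 0 [1.35, 0.23, -1.38, 2.33, 0.77, 0.21, 1.0]
35 0.08 0.01 [1.25, 0.23, -1.29, 2.31, 0.73, 0.2, 1.03]
35 0.11 0 [1.51, 0.06, -1.45, 2.3, -0.16, 0.24, 1.88]
35 0.11 0.01 [1.3, 0.08, -1.27, 2.28, -0.06, 0.24, 1.78]
30 0 0 [1.0, 0.43, -1.09, 2.33, 1.39, 0.3, 0.42]
30 0 0.01 [0.8, 0.35, -0.85, 2.31, 1.24, 0.2, 0.54]
30 0.01
[... 167 characters left out ...]
01 [0.84, 0.3, -0.88, 2.3, 0.93, 0.2, 0.83]
30 0.03 0 [1.01, 0.31, -1.07, 2.31, 0.95, 0.25, 0.82]
30 0.03 0.01 [1.0, 0.34, -1.07, 2.29, 1.0, 0.27, 0.78]
30 0.04 0 [1.01, 0.27, -1.05, 2.3, 0.78, 0.24, 0.98]
30 0.04 0.01 [0.82, 0.23, -0.84, 2.28, 0.55, 0.21, 1.19]
30 0.05 0 [0.75, 0.17, -0.76, 2.3, 0.25, 0.21, 1.47]
30 0.05 0.01 [0.72, 0.18, -0.73, 2.28, 0.28, 0.21, 1.44]
30 0.06 0 [0.8, 0.15, -0.8, 2.29, 0.18, 0.23, 1.54]
30 0.06 0.01 [0.76, 0.17, -0.77, 2.27, 0.22, 0.24, 1.5]
30 0.08 0 [0.88, 0.11, -0.87, 2.27, 0.06, 0.28, 1.65]
30 0.08 0.01 [0.82, 0.13, -0.82, 2.25, 0.1, 0.29, 1.61]
30 0.11 0 [1.25, 0.08, -1.23, 2.23, 0.0, 0.37, 1.71]
30 0.11 0.01 [1.09, 0.09, -1.07, 2.21, 0.03, 0.37, 1.68]
```

```bash
python3 - <<'E'
from h import *
import cv2
F0=bot.observe()["force"]
def step(p):
    try: bot.move_linear(p,Q(A),rate=.08); m="lin"
    except bot.MotionError: bot.goto(p,Q(A)); m="goto"
    o=bot.observe();f=o["force"]-F0;print(m,round(o["t"],2),f.round(1),o["qpos"].round(2));return np.linalg.norm(f)
for dz,dx in ((.07,.01),(.05,.01),(.03,.01),(.015,.005),(0,0)):
    if step(K(.034)+[dx,0,dz])>8: break
o=bot.observe();print((o["tool_pos"]-K(.034)).round(4),Ro.from_quat(o["tool_rot"]).as_matrix()[:,2].round(3))
cv2.imwrite("pics/top1.png",cv2.convertScaleAbs(cv2.resize(cams.snapshot("scene")[160:310,180:360],None,fx=4,fy=4,interpolation=cv2.INTER_CUBIC),alpha=1.4))
E
```

```text
goto 14.97 [0.1 0.3 0.5] [ 1.22  0.26 -1.26  2.32  0.93  0.21  0.85]
lin 15.38 [-0.2  0.6 -0.7] [ 1.12  0.3  -1.17  2.34  1.24  0.2   0.55]
lin 15.78 [-0.5 -0.5  0.3] [ 1.03  0.33 -1.08  2.35  1.54  0.2   0.25]
lin 16.12 [ 0.5  0.1 -0.3] [ 1.02  0.38 -1.08  2.37  1.75  0.24  0.06]
lin 16.48 [-0.4  1.2  0.1] [ 1.04  0.45 -1.11  2.39  1.88  0.3  -0.04]
[0.0001 0.0001 0.0003] [ 0.571  0.056 -0.819]
```

View pics/top1.png

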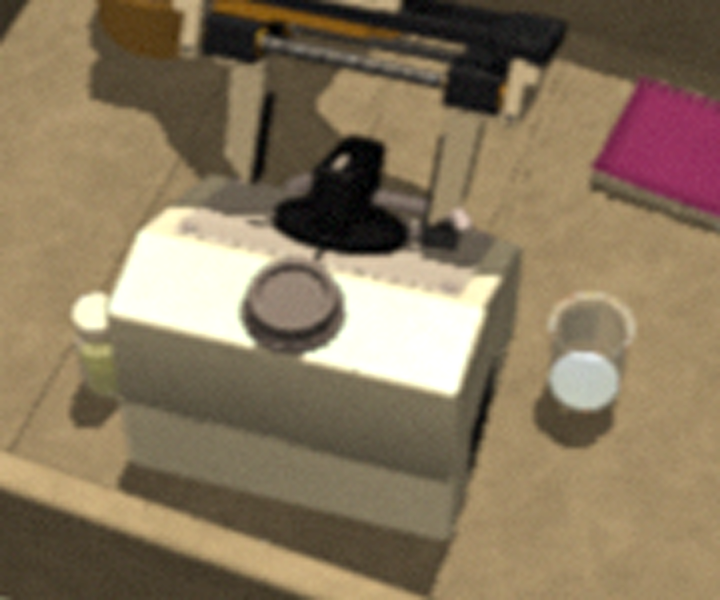

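```bash
python3 - <<'E'
from h import *
bot.move_gripper(0.0)
o=bot.observe();M0=o["moment"];F0=o["force"];print(o["t"],o["gripper_width"],o["grasp_force"],F0.round(1))
tz=Ro.from_quat(o["tool_rot"]).as_matrix()[:,2]
q0=np.array(o["qpos"])
for a in (.3,.6,.9,1.15,1.22):
    q=q0.copy();q[6]-=a;bot.move_joints(q);o=bot.observe()
    print(a,round(o["t"],2),o["qpos"][6].round(3),"Mz",((o["moment"]-M0)@tz).round(2),(o["force"]-F0).round(1),o["gripper_width"].round(4))
    if np.linalg.norm(o["force"]-F0)>35: break
bot.dwell(.3)
import cv2
cv2.imwrite("pics/s2.png",cv2.convertScaleAbs(cv2.resize(cams.snapshot("scene")[160:310,180:360],None,fx=4,fy=4,interpolation=cv2.INTER_CUBIC),alpha=1.4))
E
```

```text
17.6083 0.023809400514641314 52.306997242194484 [-5.   0.6  7.4]Traceback (most recent call last):
  File "<stdin>", line 8, in <module>
AttributeError: 'float' object has no attribute 'round'
```

```bash
python3 - <<'E'
from h import *
import cv2
o=bot.observe();q0=np.array(o["qpos"]);q0[6]+=.3;F0=np.array([-5,.6,7.4])
tz=Ro.from_quat(o["tool_rot"]).as_matrix()[:,2];print(q0[6])
for a in (.3,.6,.9,1.15,1.22):
    q=q0.copy();q[6]-=a;bot.move_joints(q);o=bot.observe()
    print(a,round(o["t"],2),round(o["qpos"][6],3),"Mz",round(o["moment"]@tz,2),(o["force"]-F0).round(1),round(o["gripper_width"],4))
    if np.linalg.norm(o["force"]-F0)>35: break
bot.dwell(.3)
cv2.imwrite("pics/s2.png",cv2.convertScaleAbs(cv2.resize(cams.snapshot("scene")[160:310,180:360],None,fx=4,fy=4,interpolation=cv2.INTER_CUBIC),alpha=1.4))
E
```

```text
-0.0375958052871489
0.3 18.25 -0.335 Mz -0.0 [ 1.9 -2.  -2.8] 0.0243
0.6 18.64 -0.635 Mz -0.01 [ 4.  -1.2 -7.7] 0.0242
0.9 19.03 -0.934 Mz 0.15 [-1.4 -4.2  2.9] 0.0239
1.15 19.38 -1.184 Mz 0.12 [-0.4 -3.6 -2.1] 0.024
1.22 19.63 -1.254 Mz -0.04 [-0.5 -2.6 -1.2] 0.0239
```

View pics/s2.png

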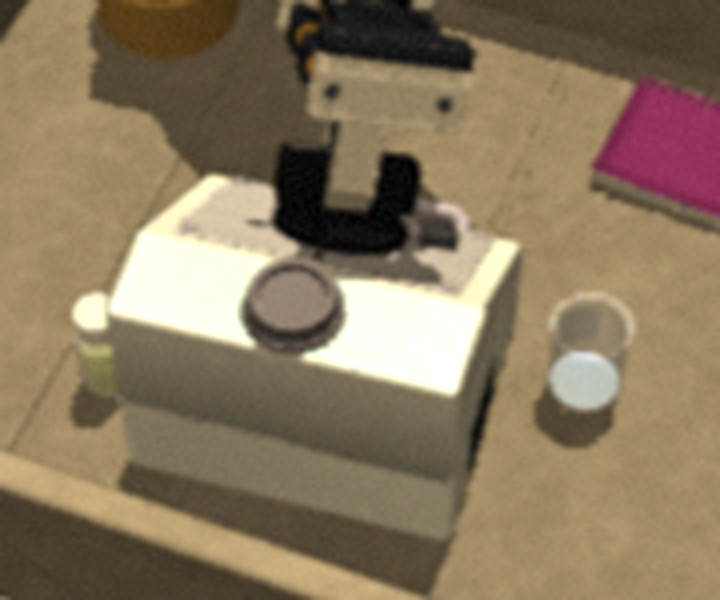

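```bash
python3 - <<'E'
from h import *
import cv2
bot.move_gripper(.09)
o=bot.observe();F0=o["force"];p0=o["tool_pos"];q=o["tool_rot"];print(o["t"],o["gripper_width"],F0.round(1))
for dz,dx in ((.02,.0),(.04,.0),(.06,.005)):
    p=p0+[dx,0,dz]
    try: bot.move_linear(p,rate=.08);m="lin"
    except bot.MotionError: bot.goto(p,q);m="goto"
    o=bot.observe();print(m,round(o["t"],2),(o["force"]-F0).round(1),o["qpos"].round(2))
bot.goto(W(-.12,-.12,.28),Q(0)) ; print(bot.observe()["t"])
bot.goto([.25,-.5,.28],Q(0)); print(bot.observe()["t"])
a=cams.snapshot("top");print(bot.observe()["t"])
cv2.imwrite("pics/t3.png",cv2.convertScaleAbs(cv2.resize(a[120:310,220:410],None,fx=3.1,fy=3.1,interpolation=cv2.INTER_CUBIC),alpha=1.4))
E
```

```text
21.125 0.08978686487961818 [0.2 0.3 0.1]
lin 21.52 [-0.4 -0.5 -0.3] [ 1.05  0.36 -1.11  2.38  1.71  0.23 -1.11]
lin 21.93 [ 0.2 -0.5 -0.2] [ 1.14  0.32 -1.19  2.36  1.43  0.21 -0.85]
lin 22.33 [-0.3 -0.7  0.4] [ 1.26  0.33 -1.33  2.34  1.21  0.25 -0.62]
24.1917
25.725
25.775
```

View pics/t3.png

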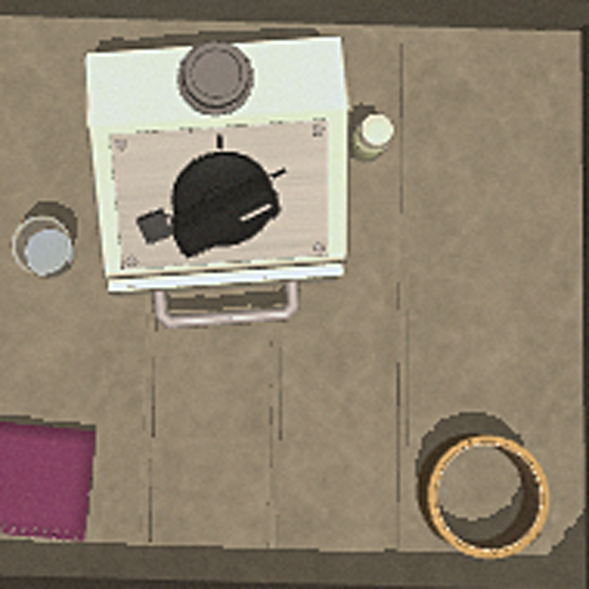

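```bash
python3 -c "
from cell import bot
print(bot.hand_in())"
```

```text
the job is handed in; nothing more can be done
None
```

I pushed the drawer home and turned the knob clockwise to its locked mark. The last picture shows both in place, the beaker, vial and tape roll standing where they were, and the arm clear; I handed the job in at about 26 s, and no verdict was returned.

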